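# Open the guard of the fan control box and set the fan dial

### The job

The storeroom fan has to run at speed 3. On the control box, press the release tab of the sliding guard cover down and, with the tab held down, slide the cover along its rails all the way open to its stop; then turn the dial that was under it clockwise to position 3 (three dots, the third click from off), clicked in. Leave the cover open and do not shove the plate, jar, carton or mug about.

Things in the scene. Friction and masses are not known exactly. Their poses are not given: they have to be found in the camera images.
- control_box: Grey control box, fixed to the table: 170 (x) x 300 (y) x 50 mm, flat deck 50 mm above the table. Origin: centre of its underside, z up; its long y side lies roughly along the table's y, yaw varies. Two rails, 10 mm wide and 10 mm high, run on the deck along y at x = +-73 mm. The cover slides towards the box's +y. The dial's axis is at x = 0, y = -85 mm.
- cover (a joint): Travel in m of the white guard cover along the box's +y: 0 = closed over the dial, 0.125 = open at its stop. An open-ended hood, 128 (x) x 125 (y) mm, flat top 38 mm above the deck; closed it spans y = -140 to -15 mm of the box. Sliding takes 2 to 3 N. Locked while the tab is up: the tab must be down 5 mm or more for the first 20 mm of travel; after that, pressed or not, it slides.
- ridge (a point): Centre of the -y face of the upright thumb ridge fixed on the cover's top, just beyond the tab on its +y side: 60 mm wide (x), 6 mm thick (y), from 38 to 59 mm above the deck; this point is 53 mm above the deck and 19 mm in +y from the tab's centre. Pushing it towards the box's +y slides the cover. Axes as the box's; moves with the cover.
- tab_top (a point): Centre of the top face of the black ribbed release tab on the cover, 48 (x) x 34 (y) mm, 9 mm proud of the cover's top when up (97 mm above the table). Axes as the box's; moves with cover and tab. Cover closed: at x = 0, y = -41 mm of the box. Sprung: goes 7 mm straight down to its stop, needing about 2.5 N at the start and 6.5 N at the stop; springs up when let go.
- dial (a joint): Angle in rad of the black fan dial, growing clockwise seen from above; clicks every 0.524: 0 = off (end stop), 0.524 = position 1, 1.047 = 2, 1.571 = 3 (wanted), 2.094 = 4, 2.618 = 5 (end stop). It starts at off or at 1. The detent takes up to about 0.1 N m to pass and pulls the dial into the nearest position when let go.
- dial_grip (a point): Point on the dial's axis, 18 mm above the deck (68 mm above the table). Dial: disc of radius 18 mm, 3 mm thick, with an upright grip bar 44 mm long (this point's y), 12 mm thick (its x), its top 30 mm above the deck. The point turns with the dial; its +y is the pointer end (white line), towards the box's +y at off. The open cover's edge is 70 mm from the axis.
- mark3 (a point): The mark of position 3 on the deck: three small white dots side by side, 40 mm from the dial's axis towards the box's +x; the pointer must aim at it. The other marks lie on the same circle, 30 degrees apart: a small ring for off at +y, then 1, 2, 3, 4, 5 dots clockwise.
- catch_top (a point): Top of the small fixed steel catch on the deck under the cover, bared at its edge when it is open: 22 mm high, 24 mm (x) by 8 mm (y), 60 mm from the dial's axis on the +y side. Only an obstacle to keep clear of.
- plate: Bystander: white china plate, 170 mm across, lying on the table. Origin: centre of its underside.
- jar: Bystander: glass jar, 72 mm across, 105 mm high. Origin: centre of its underside.
- carton: Bystander: cardboard carton 90 x 130 x 60 mm high. Origin: centre of its underside.
- mug: Bystander: white mug, 80 mm across, 90 mm high. Origin: centre of its underside.

How it is judged:
By the outcome, as a careful person would: the job done as asked, in the order asked, and still so for the second after the job is handed in, with the robot touching nothing.
It also fails if it takes over 51 s, if anything falls off the work surface, if the arm or the gripper's body presses on something with over 40 N, if the wrist force passes 120 N, or if a joint passes its speed limit or range.

### The arm

A 6-joint arm with a two-finger parallel gripper is mounted at the origin on the work surface. World frame = base frame: x ahead of the robot, y to its left, z up, the work surface at z = 0. Lengths are in mm, angles in rad, forces in N, time in s.
With the tool pointing down it reaches from about 400 to 925 mm from the base axis. Payload 12.5 kg.
Tool frame: the origin (TCP) lies between the finger pads; the fingertips stand 14 mm ahead of it and the grasp point (between the pads) lies 5 mm behind it; x points along the fingers, y is the direction in which the jaws open and shut, and the axes are right-handed (so a half turn about x gives the same grasp; the last joint's range is limited). The gripper opens to 95 mm and grips with 3 to 60 N. Pads are 20 mm wide; open, the fingers measure 119 mm over their backs; the gripper's body (75 mm by 180 mm) begins 59 mm behind the grasp point.
Start: joints at [-0.106, 0.491, 1.559, -0, 1.092, -0.106], TCP at [625.016, 0.021, 228.661] pointing down, gripper open.
Joint ranges: [-3.1, 3.1], [-0.84, 2.19], [0.05, 2.79], [-1.13, 4.28], [0.06, 2.93], [-2.69, 2.69]. Speed limits (rad/s): [2.22, 2.22, 2.79, 3.14, 3.14, 3.14].

### API

Orientations are given as [roll, pitch, yaw] about the fixed x, y, z axes, in that order (R = Rz(yaw) Ry(pitch) Rx(roll)).
In Python, from cell import env, cams gives the robot as it stands.
- The arm moves only by the tool carry_out, never from a script. Its arguments are lists of equal length, an entry for each row: "grip": the closure, from -1 (fully open) to 1 (shut); "linear": the shift along the tool's x, y, z scaled (see below), a list of three; "turn": the turn about the tool's x scaled (see below). In form: {"grip": [grip, ...], "linear": [[tx, ty, tz], ...], "turn": [turn, ...]}. A call has 1 to 5 rows; each row shifts and turns the commanded pose from where the row before left it, along the tool's axes as they then stand; what a row does not reach is not made up. The controller multiplies each number of a shift by 0.5 m and each number of a turn by 180 degrees. A row lasts 1/10 s, in which the tool goes at most 50 mm and 8.59 degrees, less where a joint would pass 70% of its speed; a pose out of reach is approached as far as the arm can. A call with a number of a shift or a turn outside -1 to 1 is refused whole. A call with a gripper value outside its range is refused whole. The fingers move at their own pace and stop on an object; the grip force is fixed at half the most. Time passes only in rows, so rows that do not move let the fingers close. It gives the time, the measured TCP pose, the force and the opening at its end, in the units of the state.
- env.state(): the state, without advancing time (a new reading comes with each control period).
- cams.read_camera(name): name is "scene" or "side" or "wrist"; returns the picture (384x512x3 uint8, blue, green, red); there is no depth.
- cams.camera_info(name): a dict with "fx", "fy", "cx", "cy" (pixels), "view" (4x4, takes a point from world to camera coordinates). Camera axes: x right, y down, z forward; pixel columns grow to the right and rows downward; lengths in mm; the calibration is good to about 2 mm. A picture is of the moment at which its call begins: read the wrist's pose just before it. camera_info takes no time and is no camera call; for the wrist camera it gives the pose at the moment of the call.
- env.job_done(): hands the job in, once; it reports no verdict.
The state is a dict: "t": time; "joints": joint angles; "qvel": joint speeds; "tau": joint torques, N m; "eef_pos": TCP position; "tcp_rot": TCP orientation; "ft_force": force on the tool from outside, world axes, zero at the start; "moment": the same for the moment, N m; "opening": opening from 0.0 (shut) to 1.0 (fully open).
Only numpy, scipy, OpenCV 4.12 (cv2) and the standard library are available. Lean on these libraries where they do the work, as an engineer would, in place of code of your own. Each camera call takes 0.05 s, during which the arm holds its last target. There are 200 camera calls.

## Working session

There is one attempt and no reset: what is moved stays moved. The work goes in short steps, Python scripts to look and compute and a tool call to move; the robot and the scene stay as the last step left them, time stands still between calls to the robot, and variables do not carry over. Pictures are saved under pics/ and viewed, about 8 in all and at most 12, crops included, and the job is handed in when it is done.

Besides the shell and the picture viewer there is one more tool, called after "Call:" by a JSON object that holds its "api" and its "payload", one argument or row to a line. carry_out: Moves the arm, as the interface text tells. Shifts and turns lie within -1 to 1; 1 stands for 0.5 m of shift or 180 degrees of turn. Its arguments: {"type":"object","properties":{"grip":{"type":"array"},"linear":{"type":"array"},"turn":{"type":"array"}},"required":["grip","linear","turn"]}

```bash
ls; mkdir -p pics; python3 - <<'E'
from cell import env, cams
import cv2, numpy as np
s=env.state(); print(s['t'],s['eef_pos'],s['tcp_rot'],s['opening'])
a=cams.read_camera("scene"); b=cams.read_camera("wrist")
cv2.imwrite('pics/scene0.png',a); cv2.imwrite('pics/wrist0.png',b)
c=cams.read_camera("side"); cv2.imwrite('pics/side0.png',c)
cv2.imwrite('pics/all0.png',np.vstack([cv2.resize(a,(400,300)),cv2.resize(c,(400,300))]))
cv2.imwrite('pics/m0.png',cv2.resize(np.hstack([cv2.imread('pics/all0.png')]),None,fx=1,fy=1))
for n in("scene","side","wrist"):
  i=cams.camera_info(n); print(n,i['fx'],i['cx'],i['cy'],np.round(i['view'],3).tolist())
E
```

```text
pics
0.0 [6.24741469e+02 5.01716163e-02 2.28056078e+02] [-1.67870494  1.56962693  3.03364563] 0.9984417278062849
scene 348.59659574886206 252.52575208718446 190.53628877558495 [[0.683, 0.73, -0.009, -373.528], [0.442, -0.422, -0.791, -173.361], [-0.582, 0.537, -0.611, 1343.996], [0.0, 0.0, 0.0, 1.0]]
side 369.27827241923126 255.95271292129746 194.88137694648418 [[0.97, -0.243, 0.003, -545.039], [-0.156, -0.631, -0.76, 126.615], [0.187, 0.736, -0.65, 1227.03], [0.0, 0.0, 0.0, 1.0]]
wrist 326.4900598909812 255.88168105154153 191.78659491862746 [[1.0, -0.0, -0.0, -623.7], [-0.0, -0.956, 0.294, -33.592], [-0.0, -0.294, -0.956, 393.239], [0.0, 0.0, 0.0, 1.0]]
```

View pics/scene0.png

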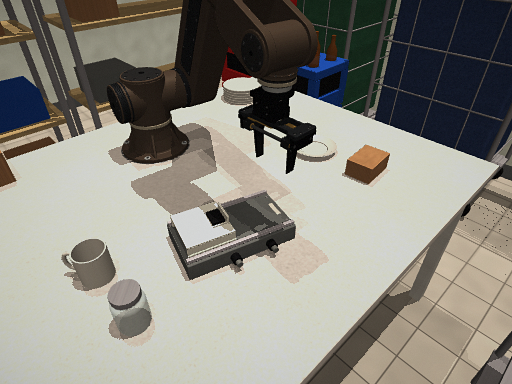

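View pics/wrist0.png

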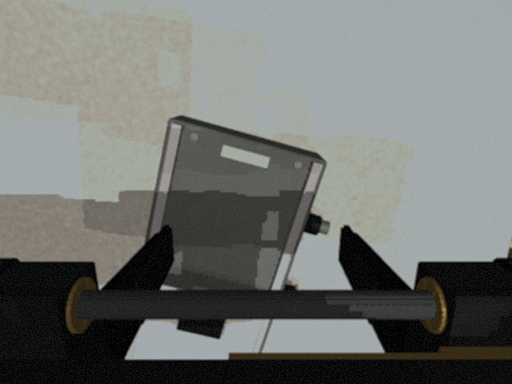

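The scene view shows the box with the cover closed at the left end (world −y), white cover around (200,228) and black tab at (215,216). In the wrist view the box deck spans (172,118) to (325,158), with the tab partly visible at (200,328). The box yaw is about −14°.

```bash
python3 - <<'E'
import cv2, numpy as np
a=cv2.imread('pics/scene0.png')[185:280,160:300]; c=cv2.imread('pics/side0.png')
print(c.shape)
x=cv2.resize(a,None,fx=4,fy=4,interpolation=cv2.INTER_CUBIC)
cv2.imwrite('pics/c0.png',np.vstack([x]))
cv2.imwrite('pics/c1.png',c)
E
```

```text
(384, 512, 3)
```

View pics/c0.png

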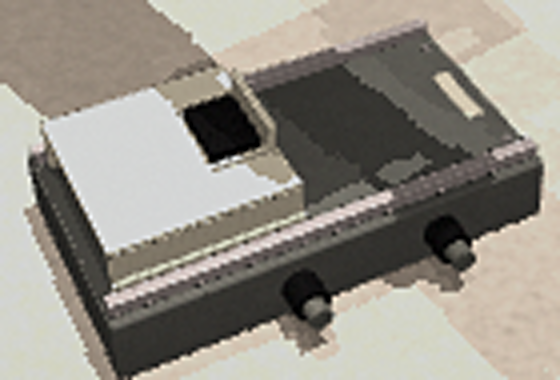

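View pics/c1.png

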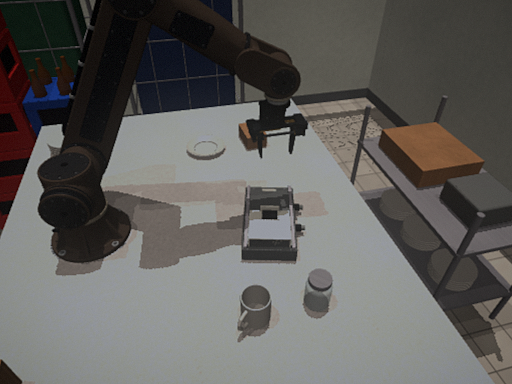

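```bash
cat > h.py <<'E'
import numpy as np, cv2, json
from scipy.optimize import least_squares
def proj(info,P):
    v=np.asarray(info['view']); p=v[:3,:3]@np.asarray(P,float)+v[:3,3]
    return np.array([info['fx']*p[0]/p[2]+info['cx'],info['fy']*p[1]/p[2]+info['cy']])
def ray(info,uv,z):
    v=np.asarray(info['view']); R=v[:3,:3]; c=-R.T@v[:3,3]
    d=R.T@np.array([(uv[0]-info['cx'])/info['fx'],(uv[1]-info['cy'])/info['fy'],1]); return c+d*(z-c[2])/d[2]
def w(p,b):
    c,s=np.cos(p[2]),np.sin(p[2]); return np.array([p[0]+c*b[0]-s*b[1],p[1]+s*b[0]+c*b[1],b[2]])
def b_of(p,W):
    c,s=np.cos(p[2]),np.sin(p[2]); dx,dy=W[0]-p[0],W[1]-p[1]; return np.array([c*dx+s*dy,-s*dx+c*dy,W[2]])
E
python3 - <<'E'
from h import *; from cell import env,cams
S=cams.camera_info('scene');W=cams.camera_info('wrist')
cr=lambda u,v:(160+u/4-.4,185+v/4-.4)
o=[(S,cr(42,122),(-64,-140,88)),(S,cr(108,252),(64,-140,88)),(S,cr(302,182),(64,-15,88)),(S,cr(224,128),(0,-41,97)),
(W,(172,119),(-85,150,50)),(W,(325,159),(85,150,50))]
for i,uv,b in o: print(b,ray(i,uv,b[2]).round(1))
f=lambda p:np.concatenate([(ray(i,uv,b[2])-w(p,b))[:2] for i,uv,b in o])
r=least_squares(f,[640,0,-.2],loss='soft_l1',f_scale=2,x_scale=[1,1,.01]);print(r.x,np.degrees(r.x[2]),r.fun.round(1))
# tab in wrist image, dark blob
im=cv2.imread('pics/wrist0.png'); g=im.max(2); m=(g[300:345,170:235]<25).astype('uint8')
print(w(r.x,(0,-41,97)),proj(W,w(r.x,(0,-41,97))))
E
```

```text
(-64, -140, 88) [ 478.5 -223.6   88. ]
(64, -140, 88) [ 601.3 -257.4   88. ]
(64, -15, 88) [ 634.8 -138.9   88. ]
(0, -41, 97) [ 571.8 -148.5   97. ]
(-85, 150, 50) [539.3  56.8  50. ]
(85, 150, 50) [695.8  16.   50. ]
[ 5.77965014e+02 -1.07040229e+02 -2.71625240e-01] -15.56297983297148 [-0.2  1.1 -0.8  1.7 -0.8 -0.2  4.9 -2.   3.  -3.4 -4.3  1.3]
[ 566.96481863 -146.53700953   97.        ] [201.90718857 320.14520291]
```

```bash
cat >> h.py <<'E'
from scipy.spatial.transform import Rotation as Ro
P=np.array([577.97,-107.04,-.27163])
def plan(s,target,phi,dn=(0,0,-1)):
    """target TCP world, phi: yaw of jaw axis rel world x (mod 180); print tool-frame delta in units: turn first then shift / shift in current frame"""
    R=Ro.from_euler('xyz',s['tcp_rot']).as_matrix()
    y=R[:,1]; cur=np.arctan2(y[1],y[0]); d=(phi-cur+np.pi/2)%np.pi-np.pi/2
    t=-d/np.pi  # tool x points down -> world yaw = -turn
    D=R.T@(np.asarray(target)-s['eef_pos'])
    print('TCP',np.round(s['eef_pos'],1),'x',R[:,0].round(3),'jaw deg',np.degrees(cur).round(2),'turn',round(t,4),'shift(cur axes)',(D/500).round(4), 'F',np.round(s['ft_force'],1),'t',round(s['t'],2),'open',round(s['opening'],3),'q6',round(s['joints'][5],3))
E
python3 - <<'E'
from h import *; from cell import env,cams
s=env.state()
t=w(P,(0,-45,97+14+45)); print(t); plan(s,t,P[2])
E
```

```text
[ 565.89640873 -150.39006798  156.        ]
TCP [624.8   0.  228.2] x [-0.001  0.    -1.   ] jaw deg -0.0 turn 0.0865 shift(cur axes) [ 0.1445 -0.1178  0.3008] F [-0.   0.2 -0.4] t 0.15 open 0.999 q6 -0.106
```

Call:
{"api": "carry_out", "payload": {
  "grip": [1, 1, 1, 1, 1],
  "linear": [
    [0.036, -0.0294, 0.0752],
    [0.036, -0.0294, 0.0752],
    [0.036, -0.0294, 0.0752],
    [0.036, -0.0294, 0.0752],
    [0, 0, 0]
  ],
  "turn": [0, 0, 0, 0, 0.0433]
}}

```text
t: 0.65
eef_pos: [563.8, -153.7, 154.3]
tcp_rot: [-1.675, 1.567, 2.899]
ft_force: [0.1, 1.1, 0.0]
opening: 0.637
```

Call:
{"api": "carry_out", "payload": {
  "grip": [1, 1, 1, 1, 1],
  "linear": [
    [0, 0, 0],
    [0, 0, 0],
    [0, 0, 0],
    [0, 0, 0],
    [0, 0, 0]
  ],
  "turn": [0.0433, 0, 0, 0, 0]
}}

```text
t: 1.15
eef_pos: [566.3, -150.1, 156.7]
tcp_rot: [1.49, 1.571, -0.35]
ft_force: [-1.0, -0.1, -0.3]
opening: 0.217
```

```bash
python3 - <<'E'
from h import *; from cell import env,cams
s=env.state(); plan(s,w(P,(0,-45,111+45)),P[2])
im=cams.read_camera('wrist'); I=cams.camera_info('wrist'); cv2.imwrite('pics/wrist1.png',im)
json.dump({k:(np.asarray(v).tolist()) for k,v in I.items()},open('pics/w1.json','w'))
for b in [(0,-41,97),(0,-22,103),(-64,-15,88),(64,-15,88)]: print(b,proj(I,w(P,b)).round())
R=Ro.from_euler('xyz',s['tcp_rot']).as_matrix(); print('tip',proj(I,s['eef_pos']+14*R[:,0]))
E
```

```text
TCP [ 566.3 -150.1  156.7] x [ 0. -0. -1.] jaw deg -15.45 turn 0.0006 shift(cur axes) [ 0.0014 -0.0007  0.0007] F [-1.  -0.1 -0.3] t 1.15 open 0.217 q6 -0.102
(0, -41, 97) [257. 209.]
(0, -22, 103) [257. 185.]
(-64, -15, 88) [167. 170.]
(64, -15, 88) [347. 170.]
tip [257.58629194 242.20406673]
```

View pics/wrist1.png

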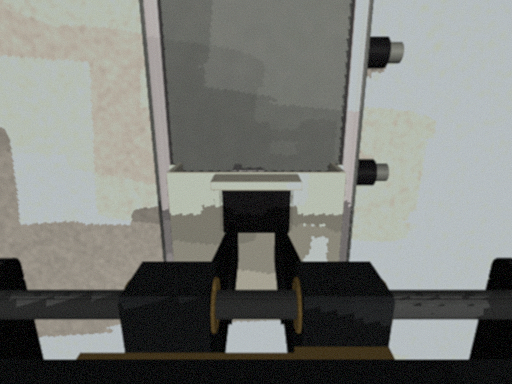

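The ridge shows at (257,180) and the cover edge at row 170. Both are within about 2 mm of the prediction, so the pose is good. Next I lower onto the tab.

Call:
{"api": "carry_out", "payload": {
  "grip": [1, 1, 1, 1, 1],
  "linear": [
    [0.028, -0.001, -0.007],
    [0.028, 0, -0.007],
    [0.026, 0, 0],
    [0, 0, 0],
    [0, 0, 0]
  ],
  "turn": [0, 0, 0, 0, 0]
}}

```text
t: 1.7
eef_pos: [567.7, -143.6, 115.7]
tcp_rot: [-1.71, 1.571, 2.73]
ft_force: [0.1, -0.9, 0.1]
opening: 0.004
```

Call:
{"api": "carry_out", "payload": {
  "grip": [1, 1, 1, 1, 1],
  "linear": [
    [0.006, 0, 0],
    [0.006, 0, 0],
    [0.006, 0, 0],
    [0, 0, 0],
    [0, 0, 0]
  ],
  "turn": [0, 0, 0, 0, 0]
}}

```text
t: 2.2
eef_pos: [567.9, -143.7, 107.0]
tcp_rot: [1.451, 1.57, -0.392]
ft_force: [0.5, -0.7, 4.8]
opening: 0.007
```

Call:
{"api": "carry_out", "payload": {
  "grip": [1, 1, 1, 1],
  "linear": [
    [0.004, 0, 0],
    [0.004, 0, 0],
    [0, 0, 0],
    [0, 0, 0]
  ],
  "turn": [0, 0, 0, 0]
}}

```text
t: 2.6
eef_pos: [568.0, -143.7, 104.1]
tcp_rot: [1.458, 1.569, -0.385]
ft_force: [-2.3, 0.7, 15.0]
opening: 0.005
```

Call:
{"api": "carry_out", "payload": {
  "grip": [1, 1, 1, 1, 1],
  "linear": [
    [-0.0005, 0, -0.012],
    [0, 0, -0.014],
    [0, 0, -0.016],
    [0, 0, -0.016],
    [0, 0, 0]
  ],
  "turn": [0, 0, 0, 0, 0]
}}

```text
t: 3.1
eef_pos: [575.9, -115.0, 104.1]
tcp_rot: [1.641, 1.569, -0.202]
ft_force: [-1.8, 2.2, 13.9]
opening: 0.009
```

```bash
python3 - <<'E'
from h import *; from cell import env,cams
s=env.state(); print(b_of(P,s['eef_pos'])); plan(s,w(P,(0,100,104)),P[2])
im=cams.read_camera('wrist'); cv2.imwrite('pics/wrist2.png',im)
E
```

```text
[  0.16764256  -8.17220208 104.12051216]
TCP [ 575.9 -115.   104.1] x [ 0.002 -0.    -1.   ] jaw deg -15.56 turn 0.0 shift(cur axes) [ 0.0003 -0.0003 -0.2163] F [-1.8  2.2 13.9] t 3.1 open 0.009 q6 -0.038
```

View pics/wrist2.png

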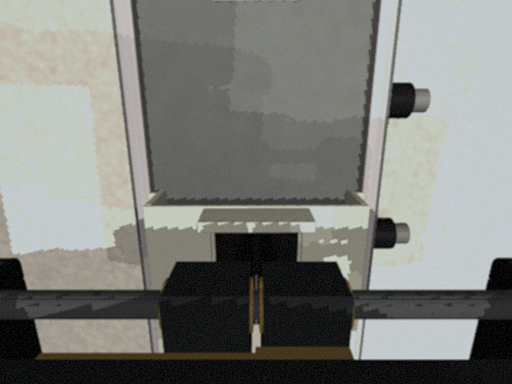

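```bash
python3 - <<'E'
from h import *; from cell import env,cams
I=cams.camera_info('wrist')
for v,z in [(206,88),(200,88),(209,109),(222,109),(232,97),(232,90)]: print(v,z,b_of(P,ray(I,(257,v),z)).round(1))
E
```

```text
206 88 [-0.1 13.  88. ]
200 88 [-0.2 16.6 88. ]
209 109 [ -0.3  18.9 109. ]
222 109 [ -0.3  12.  109. ]
232 97 [-0.2  1.2 97. ]
232 90 [-0.1 -2.  90. ]
```

Call:
{"api": "carry_out", "payload": {
  "grip": [1, 1, 1, 1, 1],
  "linear": [
    [0, 0, -0.03],
    [0, 0, -0.04],
    [0, 0, -0.04],
    [0, 0, -0.04],
    [0, 0, -0.02]
  ],
  "turn": [0, 0, 0, 0, 0]
}}

```text
t: 3.65
eef_pos: [598.7, -32.6, 104.1]
tcp_rot: [1.505, 1.569, -0.337]
ft_force: [-3.2, -1.7, 13.7]
opening: 0.006
```

Call:
{"api": "carry_out", "payload": {
  "grip": [1, 1, 1, 1, 1],
  "linear": [
    [0, 0, -0.008],
    [0, 0, -0.008],
    [0, 0, -0.008],
    [0, 0, -0.004],
    [0, 0, 0]
  ],
  "turn": [0, 0, 0, 0, 0]
}}

```text
t: 4.15
eef_pos: [602.3, -20.9, 104.1]
tcp_rot: [1.023, 1.569, -0.82]
ft_force: [-2.8, -5.4, 13.6]
opening: 0.004
```

```bash
python3 - <<'E'
from h import *; from cell import env,cams
s=env.state(); print(b_of(P,s['eef_pos'])); plan(s,w(P,(0,100,104)),P[2])
E
```

```text
[  0.34201259  89.48933526 104.13056327]
TCP [602.3 -20.9 104.1] x [ 0.001 -0.001 -1.   ] jaw deg -15.56 turn 0.0 shift(cur axes) [ 0.0002 -0.0007 -0.021 ] F [-2.8 -5.4 13.6] t 4.15 open 0.004 q6 0.129
```

Call:
{"api": "carry_out", "payload": {
  "grip": [1, 1, 1, 1],
  "linear": [
    [0, 0, -0.005],
    [0, 0, -0.005],
    [0, 0, 0],
    [0, 0, 0]
  ],
  "turn": [0, 0, 0, 0]
}}

```text
t: 4.55
eef_pos: [602.8, -19.4, 104.0]
tcp_rot: [0.122, 1.565, -1.72]
ft_force: [-9.5, -28.6, 15.1]
opening: 0.005
```

```bash
python3 - <<'E'
from h import *; from cell import env,cams
s=env.state(); print(b_of(P,s['eef_pos'])); plan(s,w(P,(0,100,104)),P[2])
E
```

```text
[  0.39789626  91.03601303 104.02076986]
TCP [602.8 -19.4 104. ] x [-0.001 -0.005 -1.   ] jaw deg -15.55 turn 0.0001 shift(cur axes) [-0.0001 -0.0008 -0.0179] F [ -9.5 -28.6  15.1] t 4.55 open 0.005 q6 0.137
```

Call:
{"api": "carry_out", "payload": {
  "grip": [1, 1, 1, 1, 1],
  "linear": [
    [-0.006, 0, 0.006],
    [-0.02, 0, 0.003],
    [-0.04, 0, 0],
    [-0.06, 0, 0],
    [-0.06, 0, 0]
  ],
  "turn": [0, 0, 0, 0, 0]
}}

```text
t: 5.05
eef_pos: [601.6, -19.3, 196.8]
tcp_rot: [-1.597, 1.569, 2.844]
ft_force: [-0.2, -0.1, 0.1]
opening: 0.005
```

Call:
{"api": "carry_out", "payload": {
  "grip": [0, 0, 0, 0, 0],
  "linear": [
    [0, 0, 0.085],
    [0, 0, 0.085],
    [0, 0, 0.085],
    [0, 0, 0.085],
    [0, 0, 0.085]
  ],
  "turn": [0, 0, 0, 0, 0]
}}

```text
t: 5.55
eef_pos: [544.2, -225.4, 196.2]
tcp_rot: [-2.263, 1.57, 2.178]
ft_force: [1.0, 0.5, -1.2]
opening: 0.37
```

Call:
{"api": "carry_out", "payload": {
  "grip": [0, 0, 0, 0, 0],
  "linear": [
    [0, 0, 0],
    [0, 0, 0],
    [0, 0, 0],
    [0, 0, 0],
    [0, 0, 0]
  ],
  "turn": [0, 0, 0, 0, 0]
}}

```text
t: 6.05
eef_pos: [545.4, -223.4, 196.0]
tcp_rot: [2.78, 1.571, 0.939]
ft_force: [-0.4, -0.3, -0.7]
opening: 0.5
```

```bash
python3 - <<'E'
from h import *; from cell import env,cams
s=env.state(); print(b_of(P,s['eef_pos'])); plan(s,w(P,(0,-85,140)),P[2])
im=cams.read_camera('wrist'); cv2.imwrite('pics/wrist3.png',im); I=cams.camera_info('wrist')
for b in [(0,-85,50),(0,-85,80),(0,-15,88),(-64,-15,88),(64,-15,88),(0,-45,50),(40,-85,50)]: print(b,proj(I,w(P,b)).round(1))
E
```

```text
[-1.94084244e-01 -1.20808993e+02  1.95980027e+02]
TCP [ 545.4 -223.4  196. ] x [ 0.  0. -1.] jaw deg -15.5 turn 0.0003 shift(cur axes) [ 0.112   0.0005 -0.0716] F [-0.4 -0.3 -0.7] t 6.05 open 0.5 q6 -0.23
(0, -85, 50) [257.1 144.4]
(0, -85, 80) [257.3 149.9]
(0, -15, 88) [257.5  59.7]
(-64, -15, 88) [172.8  59.6]
(64, -15, 88) [342.2  59.8]
(0, -45, 50) [257.2  99.7]
(40, -85, 50) [300.1 144.4]
```

View pics/wrist3.png

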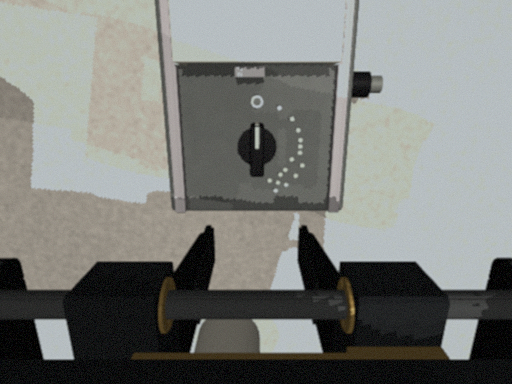

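The dial is at off, pointing to the ring at (257,101), with its centre at about (257,148). The cover edge is at row 62, consistent with open. Three-dot mark is to the right at (300,147).

Call:
{"api": "carry_out", "payload": {
  "grip": [0, 0, 0, 0, 0],
  "linear": [
    [0, 0.0005, -0.035],
    [0, 0, -0.035],
    [0.06, 0, 0],
    [0.06, 0, 0],
    [0.04, 0, 0]
  ],
  "turn": [0, 0, 0, 0, 0]
}}

```text
t: 6.6
eef_pos: [554.6, -188.8, 114.3]
tcp_rot: [-1.858, 1.569, 2.584]
ft_force: [0.2, -1.2, -0.3]
opening: 0.503
```

Call:
{"api": "carry_out", "payload": {
  "grip": [0, 0, 0, 0, 0],
  "linear": [
    [0.04, 0, 0],
    [0.024, 0, 0],
    [0.02, 0, 0],
    [0, 0, 0],
    [0, 0, 0]
  ],
  "turn": [0, 0, 0, 0, 0]
}}

```text
t: 7.1
eef_pos: [555.0, -190.6, 74.4]
tcp_rot: [1.481, 1.57, -0.362]
ft_force: [0.4, 0.3, 0.7]
opening: 0.499
```

```bash
python3 - <<'E'
from h import *; from cell import env,cams
s=env.state(); print(b_of(P,s['eef_pos'])); plan(s,w(P,(0,-86,74)),P[2])
E
```

```text
[  0.31179661 -86.6792697   74.37644235]
TCP [ 555.  -190.6   74.4] x [ 0.001 -0.    -1.   ] jaw deg -15.58 turn -0.0001 shift(cur axes) [ 0.0008 -0.0006 -0.0014] F [0.4 0.3 0.7] t 7.1 open 0.499 q6 -0.172
```

Call:
{"api": "carry_out", "payload": {
  "grip": [1, 1, 1, 1, 1],
  "linear": [
    [0, 0, 0],
    [0, 0, 0],
    [0, 0, 0],
    [0, 0, 0],
    [0, 0, 0]
  ],
  "turn": [0, 0, 0, 0, 0]
}}

```text
t: 7.6
eef_pos: [554.7, -190.8, 74.0]
tcp_rot: [1.56, 1.571, -0.283]
ft_force: [0.2, 0.7, -0.1]
opening: 0.136
```

Call:
{"api": "carry_out", "payload": {
  "grip": [1, 1, 1, 1, 1],
  "linear": [
    [0, 0, 0],
    [0, 0, 0],
    [0, 0, 0],
    [0, 0, 0],
    [0, 0, 0]
  ],
  "turn": [0, 0, 0, 0, 0]
}}

```text
t: 8.1
eef_pos: [555.0, -190.9, 74.0]
tcp_rot: [1.44, 1.57, -0.403]
ft_force: [2.5, -1.6, 0.6]
opening: 0.123
```

Gripped (opening 0.123, about 12 mm). Turning clockwise.

Call:
{"api": "carry_out", "payload": {
  "grip": [1, 1, 1, 1, 1],
  "linear": [
    [0, 0, 0],
    [0, 0, 0],
    [0, 0, 0],
    [0, 0, 0],
    [0, 0, 0]
  ],
  "turn": [0.03, 0.04, 0.04, 0.04, 0.03]
}}

```text
t: 8.6
eef_pos: [554.6, -190.6, 74.0]
tcp_rot: [-1.238, 1.57, 2.632]
ft_force: [1.5, 1.0, 3.8]
opening: 0.121
```

Call:
{"api": "carry_out", "payload": {
  "grip": [1, 1, 1, 1, 1],
  "linear": [
    [0, 0, 0],
    [0, 0, 0],
    [0, 0, 0],
    [0, 0, 0],
    [0, 0, 0]
  ],
  "turn": [0.04, 0.04, 0.04, 0.04, 0.04]
}}

```text
t: 9.1
eef_pos: [554.3, -190.0, 74.0]
tcp_rot: [-0.891, 1.569, 2.35]
ft_force: [0.7, 5.1, 5.5]
opening: 0.127
```

```bash
python3 - <<'E'
from h import *; from cell import env,cams
s=env.state(); print(b_of(P,s['eef_pos'])); plan(s,w(P,(0,-86,74)),P[2]-np.pi/2+.001); print(s['moment'])
E
```

```text
[ -0.57779575 -86.31832708  74.01062294]
TCP [ 554.3 -190.    74. ] x [-0.001  0.001 -1.   ] jaw deg -84.28 turn 0.1179 shift(cur axes) [ 0.     -0.0002 -0.0013] F [0.7 5.1 5.5] t 9.1 open 0.127 q6 1.027
[ 0.94586667 -0.00172078  0.09520214]
```

Call:
{"api": "carry_out", "payload": {
  "grip": [1, 1, 1, 1, 1],
  "linear": [
    [0, 0, 0],
    [0, 0, 0],
    [0, 0, 0],
    [0, 0, 0],
    [0, 0, 0]
  ],
  "turn": [0.04, 0.04, 0.04, 0, 0]
}}

```text
t: 9.6
eef_pos: [554.3, -189.7, 74.0]
tcp_rot: [-0.731, 1.569, 2.138]
ft_force: [1.5, 6.4, 4.8]
opening: 0.125
```

```bash
python3 - <<'E'
from h import *; from cell import env,cams
s=env.state(); print(b_of(P,s['eef_pos'])); plan(s,w(P,(0,-86,74)),P[2]-np.pi/2+.001); print(s['moment'])
E
```

```text
[ -0.61312585 -85.95808387  74.02783367]
TCP [ 554.3 -189.7   74. ] x [-0.001  0.002 -1.   ] jaw deg -105.61 turn -0.0006 shift(cur axes) [ 0.0001  0.0001 -0.0012] F [1.5 6.4 4.8] t 9.6 open 0.125 q6 1.399
[ 1.35214169 -0.14607457  0.0143619 ]
```

Turned 90°. Now open partway to clear the catch, then rise and back off to look.

Call:
{"api": "carry_out", "payload": {
  "grip": [0.2, 0.2, 0.2, 0.2, 0.2],
  "linear": [
    [0, 0, 0],
    [0, 0, 0],
    [0, 0, 0],
    [0, 0, 0],
    [0, 0, 0]
  ],
  "turn": [0, 0, 0, 0, 0]
}}

```text
t: 10.1
eef_pos: [554.6, -190.9, 73.8]
tcp_rot: [-0.139, 1.571, 2.731]
ft_force: [0.1, 0.8, 0.6]
opening: 0.396
```

Call:
{"api": "carry_out", "payload": {
  "grip": [0.2, 0.2, 0.2, 0.2, 0.2],
  "linear": [
    [-0.03, 0, 0],
    [-0.06, 0, 0],
    [-0.08, 0, 0],
    [-0.08, 0, 0],
    [0, 0, 0]
  ],
  "turn": [0, 0, 0, 0, 0]
}}

```text
t: 10.6
eef_pos: [556.3, -191.5, 204.0]
tcp_rot: [2.971, 1.562, -0.442]
ft_force: [0.6, -1.2, 0.5]
opening: 0.402
```

Call:
{"api": "carry_out", "payload": {
  "grip": [0.2, 0.2, 0.2, 0.2, 0.2],
  "linear": [
    [0, 0, 0.04],
    [0, 0, 0.04],
    [0, 0, 0],
    [0, 0, 0],
    [0, 0, 0]
  ],
  "turn": [0, 0, 0, 0, 0]
}}

```text
t: 11.1
eef_pos: [516.8, -180.3, 198.6]
tcp_rot: [3.056, 1.571, -0.358]
ft_force: [-0.7, 0.4, 0.1]
opening: 0.401
```

```bash
python3 - <<'E'
from h import *; from cell import env,cams
s=env.state(); print(b_of(P,s['eef_pos'])); plan(s,w(P,(0,-85,140)),P[2])
im=cams.read_camera('wrist'); a=cams.read_camera('scene'); cv2.imwrite('pics/wrist4.png',im); cv2.imwrite('pics/scene4.png',a)
I=cams.camera_info('wrist')
for b in [(0,-85,68),(40,-85,50),(22,-85,80),(-64,-15,88),(64,-15,88)]: print(b,proj(I,w(P,b)).round(1))
cv2.imwrite('pics/f4.png',np.hstack([cv2.resize(im,None,fx=.78,fy=.78),cv2.resize(a[170:290,130:300],(400,300))]) if False else np.hstack([cv2.resize(im,(400,300)),cv2.resize(a[170:290,130:290],(400,300))]))
E
```

```text
[-39.30098183 -86.97308635 198.63451545]
TCP [ 516.8 -180.3  198.6] x [ 0. -0. -1.] jaw deg -105.59 turn 0.4998 shift(cur axes) [ 0.1173 -0.004  -0.0786] F [-0.7  0.4  0.1] t 11.1 open 0.401 q6 1.387
(0, -85, 68) [253.3 142.5]
(40, -85, 50) [253.3  95. ]
(22, -85, 80) [253.1 118.1]
(-64, -15, 88) [173.8 218.7]
(64, -15, 88) [161.4  62.8]
```

View pics/f4.png

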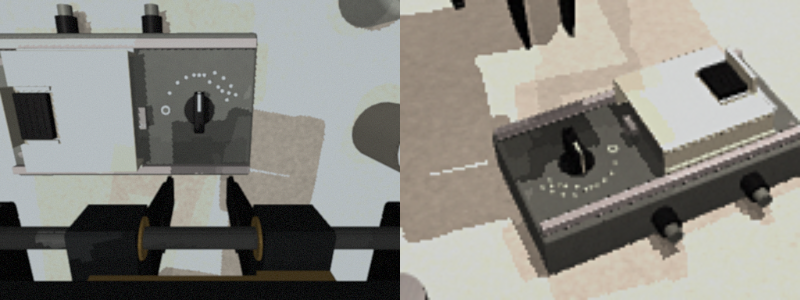

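The pointer runs from the axis at about (199,110) up to (199,95), aimed at the three-dot mark. The cover edge is at column 131 (×1.28 = 168), matching the open prediction. I'll check the dial angle and the bystanders in numbers, then hand in.

```bash
python3 - <<'E'
from h import *; from cell import env,cams
I=cams.camera_info('wrist'); im=cv2.imread('pics/wrist4.png'); x0,y0=236,100
g=im[y0:180,x0:275].min(2)
n,l,st,c=cv2.connectedComponentsWithStats((g>120).astype('uint8'))
for k in range(1,n):
    if st[k,4]>12:
        yy,xx=np.nonzero(l==k); A=b_of(P,ray(I,(xx[yy==yy.min()].mean()+x0,yy.min()+y0),80)); B=b_of(P,ray(I,(xx[yy==yy.max()].mean()+x0,yy.max()+y0),80))
        print(st[k],A.round(1),B.round(1),'deg',np.degrees(np.arctan2(A[0]-B[0],A[1]-B[1])).round(1))
d=cv2.absdiff(cv2.imread('pics/scene0.png'),cv2.imread('pics/scene4.png')).max(2)
for n,(a,b,c_,e) in dict(mug=(60,235,118,290),jar=(105,278,155,340),carton=(345,143,392,183)).items(): print(n,(d[b:e,a:c_]>40).mean().round(3))
s=env.state(); print(s['t'],s['ft_force'].round(1) if hasattr(s['ft_force'],'round') else s['ft_force'])
E
```

```text
[30  2  5  6 26] [ 34.8 -97.2  80. ] [ 30.9 -97.2  80. ] deg 89.4
[17 21  4 22 86] [ 19.6 -86.1  80. ] [  2.2 -86.1  80. ] deg 90.1
mug 0.0
jar 0.0
carton 0.0
11.2 [ 0.3 -0.1  0.2]
```

```bash
python3 -c "
from cell import env
print(env.job_done())"
```

```text
the job is handed in; nothing more can be done
None
```

The guard cover is open at its stop and the fan dial is at position 3. I handed the job in at about 11.2 s of the 51 s limit.

- **Cover:** I pressed the tab to its stop with closed fingers at about 15 N and kept it down for the whole slide. At the end of travel the push force rose to about 30 N, which showed it was against the stop. After I let go, the final picture put the cover edge where it should be when open.
- **Dial:** I gripped the bar at off, turned it 90° clockwise, then released it and drew the arm clear. The pointer measured 90.1° from off, aimed at the three dots (position 3 is 90°).
- **Bystanders:** The scene pictures before and after show no change at the mug, jar or carton. I did not compare the plate, but the arm never went near it.
- **Clear of the box:** The force reading at hand-in was about 0 N.
- **Accuracy:** The box pose fit had up to 5 mm of disagreement between points. Close-up pictures agreed with it to about 2 mm, and no check failed.

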